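# Index the hinge under the press foot and hold the lever at its third notch

## Task

Turn the indexing table by its upright post until the chrome hinge on it clicks into place under the press foot, while the lever stays up; then push the spring-return lever beside the press down by its grip bar past its first two notches to the third, not on to the end stop, so that the foot clamps the hinge. It springs back when let go, so finish while holding it pressed in the third notch, and leave the loose things lying around as they are.

Things in the scene. Friction and masses are not known exactly. Their poses are not given: they have to be found in the camera images.
- jig: small grey bench press with a turntable, bolted to the table on a base plate 250 x 330 x 12 mm. Origin: on the turntable's vertical axis, at table level; axes x, y, z (z up). In this frame: press foot axis at (0, 65) mm; press column x 20..70, y 120..170 mm; press head x -30..70, y 40..170 mm, z 130..200 mm; dial plate 96 mm across (y 180..188) on the head's +y side, then the lever. Lever pivot at (0, 200, 165) mm, axis along y
- rotor (a joint): turntable angle, rad, positive counter-clockwise from above, range -0.15 to 3.25. Aluminium disc 200 mm across, its top 34 mm above the table. It clicks at 0, 1.047, 2.094 and 3.142 (every 60 degrees); at 2.094 the hinge is under the press foot. It starts between 0 and 1.2. Turning it takes up to about 5 N at the post, and a detent pulls it home when let go within about 6 degrees
- post_top (a point): centre of the top of the round black upright post fixed on the turntable: 18 mm diameter, 60 mm tall above the disc, top 94 mm above the table, 75 mm from the turntable axis. At turntable angle q it stands in direction pi + q in the jig's frame. It can be pinched from above or pushed sideways
- hinge_leaf (a point): a point on the chrome flat hinge to be pressed, 38 x 62 mm, screwed on a wooden carrier block (44 x 68 x 20 mm) on the turntable. The point: on top of the middle of the leaf that goes beneath the foot, 65 mm from the turntable axis, 57 mm above the table. At turntable angle q it lies in direction q - pi/6 in the jig's frame
- foot: the press foot, a black rubber disc 20 mm across under the press head, sprung; origin at the centre of its underside, 83 mm above the table at rest. It goes down 50 mm per rad of the lever (10 mm a notch), meets the hinge leaf at about 0.52 rad and presses it with about 5 N at the third notch
- lever (a joint): lever angle, rad: 0 at rest (up), growing as it is pushed down, end stop at 0.80. Notches (detents) at 0.20, 0.40 and 0.60, shown by ticks on the dial plate. It always springs back to 0 when let go; at the bar the push is 3 to 12 N, about 10 N at the third notch
- grip_bar: the lever's level grip bar, a rubber sleeve that can roll about its own axis; origin at its centre; 16 mm diameter, 60 mm long along the jig's y, 120 mm from the pivot on its -x side (towards the robot). The bar stands sin(0.40 - lever angle) x 120 mm above the pivot: 212 mm above the table at rest, 189 at the first notch, 165 at the second, 141 at the third, where it lies at (-118, 200) mm in the jig's frame. Push it down from above
- tumbler: clear glass tumbler of screws, 74 mm across, 92 mm high; origin under its centre. Leave it alone
- screwdriver: stubby yellow screwdriver, 110 mm long, lying along its x axis. Leave it alone
- shim: loose wooden shim block 60 x 36 x 18 mm; origin under its centre. Leave it alone
- spare_hinge: a second chrome flat hinge, 62 x 40 mm, 7 mm high, lying loose on the table: not the one to be pressed. Leave it alone
- clamp: steel hand clamp lying flat, about 100 x 190 x 26 mm, with a turning knob, tightened on a wooden shim. Leave it alone
- glue: white glue bottle, 52 mm across, 150 mm high; origin under its centre. Leave it alone
- tape: black tape measure, about 64 mm across and 30 mm high; origin under its round part. Leave it alone

How it is judged:
By the outcome, as a careful person would: the job done as asked, in the order asked, and still so for the second after the job is handed in, while the arm keeps its last pose, push and grip.
It also fails if it takes over 58 s, if anything falls off the work surface, if the arm or the gripper's body presses on something with over 40 N, if the wrist force passes 120 N, or if a joint passes its speed limit or range.

## Robot

A 6-joint arm with a two-finger parallel gripper is mounted at the origin on the work surface. World frame = base frame: x ahead of the robot, y to its left, z up, the work surface at z = 0. Lengths are in m, angles in rad, forces in N, time in s.
With the tool pointing down it reaches from about 0.35 to 0.8 m from the base axis. Payload 7.3 kg.
Tool frame: the origin (TCP) lies on the centre line of the jaws, within the pads' length; the fingertips stand 25 mm ahead of it and the grasp point (between the pads) lies 6 mm ahead of it (r.finger_overhang is the distance from the TCP to the fingertips, in m); z points along the fingers, y is the line along which they close (so a half turn about z gives the same grasp; the last joint's range is limited). The gripper opens to 85 mm and grips with 20 to 120 N. Pads are 22 mm wide; open, the fingers measure 114 mm over their backs; the gripper's body (76 mm by 85 mm) begins 54 mm behind the grasp point. The pads swing forward as they close: fully open they stand 13 mm farther back than shut.
Start: joints at [1.098, 0.342, 1.524, -0, 1.275, -0.146], TCP at [0.169, 0.497, 0.256] pointing down, gripper open.
Joint ranges: [-2.53, 2.53], [-0.77, 2.02], [0.04, 2.7], [-1, 4.14], [0.28, 2.66], [-3.11, 3.11]. Speed limits (rad/s): [2.57, 2.57, 3.14, 3.14, 3.14, 3.14].

## Interface

Orientations are given as a unit quaternion [x, y, z, w].
In Python, from rig import r gives the robot as it stands.
- The arm moves only by the shell command python3 -m pendant 'ROWS' [FORCE]. ROWS is JSON, a list that holds one entry, the list of rows, each a list of 5 numbers: the shift along the tool's x, y, z as a fraction of full scale, then the turn about the tool's z as a fraction of full scale, then the closure in counts, from 0 (fully open) to 255 (shut). In form: [[[dx, dy, dz, yaw, claw], ...]]. A call has 1 to 20 rows; each row shifts and turns the commanded pose from where the row before left it, along the tool's axes as they then stand; what a row does not reach is not made up. Full scale, the value 1, is 0.04 m for a shift and 6 degrees for a turn. A row lasts 1/12 s, in which the tool goes at most 41.7 mm and 7.16 degrees, less where a joint would pass 70% of its speed; a pose out of reach is approached as far as the arm can. A call with a number of a shift or a turn outside -1 to 1 is refused whole. A call with a gripper value outside its range is refused whole. The fingers move at their own pace and stop on an object; FORCE is the grip in N (left out, the last holds). Time passes only in rows, so rows that do not move let the fingers close. It gives the time, the measured TCP pose, the force, the opening and the grip force at its end, in the units of the state.
- r.get_state(): the state, without advancing time (a new reading comes with each control period).
- r.get_image(name): name is "scene" or "side" or "wrist"; returns the picture (420x560x3 uint8, red, green, blue); there is no depth.
- r.calibration(name): a dict with "K" (3x3 intrinsics, pixels), "R" (3x3) and "t" (3): a world point X has camera coordinates R X + t; the wrist camera has in their place "T_tool_cam" (4x4, takes a point from camera to tool coordinates, whose origin is the TCP and whose axes are the flange's). Camera axes: x right, y down, z forward; pixel columns grow to the right and rows downward; lengths in m; the calibration is good to about 2 mm. A picture is of the moment at which its call begins: read the wrist's pose just before it. calibration takes no time and is no camera call.
- r.sign_off(): hands the job in; it is judged then, once.
The state is a dict: "time_s": time; "joint_pos": joint angles; "joint_velocities": joint speeds; "joint_torque": joint torques, N m; "position": TCP position; "orientation": TCP orientation; "ft_force": force on the tool from outside, world axes, zero at the start; "wrist_torque": the same for the moment, N m; "gripper_width": opening from 0.0 (shut) to 1.0 (fully open); "grip_force": force on a finger pad.
Only numpy, scipy, OpenCV 4.12 (cv2) and the standard library are available. Lean on these libraries where they do the work, as an engineer would, in place of code of your own. Each camera call takes 0.05 s, during which the arm holds its last target. There are 200 camera calls.

## Working session

There is one attempt and no reset: what is moved stays moved. The work goes in short steps, Python scripts to look and compute and a shell command to move; the robot and the scene stay as the last step left them, time stands still between calls to the robot, and variables do not carry over. Pictures are saved under pics/ and viewed, at most 10 in all, crops included, and the job is handed in when it is done.

```bash
mkdir -p pics; cat > h.py <<'E'
import numpy as np, cv2
from rig import r
def save(n,f): 
    im=r.get_image(n); cv2.imwrite(f,im[:,:,::-1]); return im
def ray(n,u,v,st=None):
    c=r.calibration(n); d=np.linalg.inv(np.array(c["K"]))@[u,v,1]
    R=np.array(c["R"]);t=np.array(c["t"]); return -R.T@t, R.T@d
def plane(n,u,v,z):
    o,d=ray(n,u,v); return o+d*(z-o[2])/d[2]
def proj(n,X):
    c=r.calibration(n); p=np.array(c["K"])@(np.array(c["R"])@X+np.array(c["t"])); return p[:2]/p[2]
E
python3 - <<'E'
from h import *
s=r.get_state(); print({k:np.round(v,3) for k,v in s.items()})
a=save("scene","pics/scene.png"); b=save("side","pics/side.png")
for n in("scene","side"):
    o,d=ray(n,280,210); print(n,o.round(3),(d/np.linalg.norm(d)).round(3))
E
```

```text
{'time_s': np.float64(0.0), 'joint_pos': array([ 1.098,  0.343,  1.525,  0.   ,  1.275, -0.146]), 'joint_velocities': array([ 0.   , -0.001,  0.001, -0.   , -0.   ,  0.001]), 'joint_torque': array([-0.0000e+00, -4.3368e+01, -2.4601e+01, -0.0000e+00,  8.0000e-03,
        0.0000e+00]), 'position': array([0.168, 0.497, 0.256]), 'orientation': array([ 0.163,  0.987, -0.001, -0.   ]), 'ft_force': array([-0.781,  0.204,  0.28 ]), 'wrist_torque': array([ 0.018, -0.017,  0.025]), 'grip_force': np.float64(0.0), 'gripper_width': np.float64(0.997)}
scene [ 1.056 -0.558  1.023] [-0.389  0.463 -0.797]
side [0.379 0.574 0.741] [ 0.228 -0.702 -0.675]
```

View pics/scene.png

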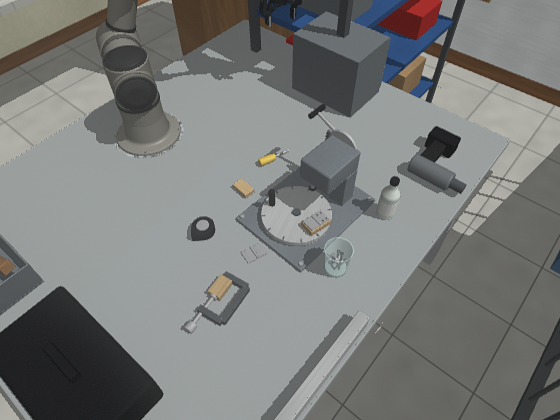

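View pics/side.png

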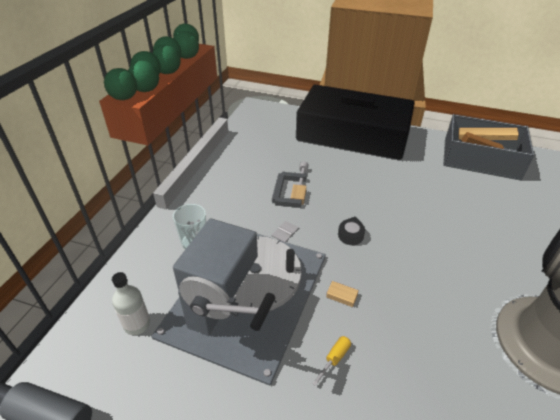

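Scene: disc near (297,214), post at (272,195), grip bar near (317,112). Side: post at (290,260), grip bar at (263,311), plate corners at (325,262) and (268,372). I'll zoom in for precise pixels.

```bash
python3 - <<'E'
from h import *
a=cv2.imread("pics/scene.png")[95:275,230:390]; b=cv2.imread("pics/side.png")[215:380,150:335]
a=cv2.resize(a,None,fx=3.3,fy=3.3,interpolation=cv2.INTER_CUBIC)[:594]; 
a=cv2.resize(cv2.imread("pics/scene.png")[95:275,230:380],None,fx=2.5,fy=2.5,interpolation=cv2.INTER_CUBIC)
b=cv2.resize(b,None,fx=2.25,fy=2.25,interpolation=cv2.INTER_CUBIC)
c=np.zeros((450,800,3),np.uint8); c[:a.shape[0],:a.shape[1]]=a; c[:b.shape[0],380:380+b.shape[1]]=b[:450,:420]
cv2.imwrite("pics/z.png",c)
E
```

```text
(no output)
```

View pics/z.png

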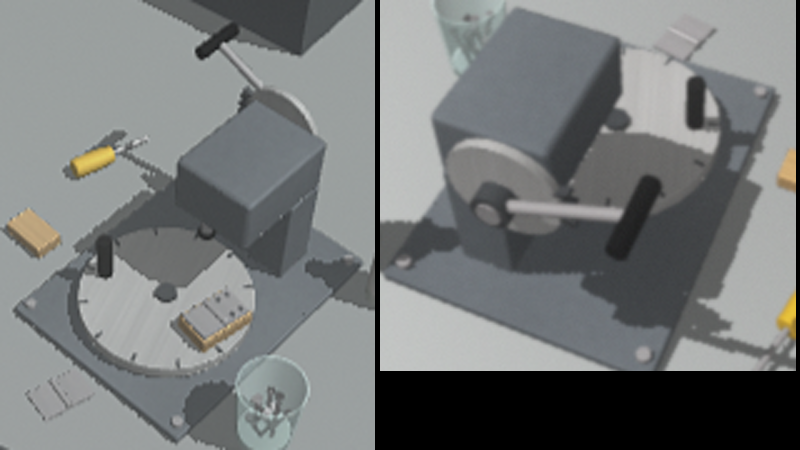

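```bash
python3 - <<'E'
from h import *
S=lambda x,y:(230+x/2.5,95+y/2.5); D=lambda x,y:(150+(x-380)/2.25,215+y/2.25)
for nm,p in dict(left=(15,307),bot=(180,441),right=(362,262)).items(): print(nm,plane("scene",*S(*p),.012).round(4))
print("sideC",plane("side",*D(775,92),.012).round(4))
print("sideC2",plane("side",*D(657,372),.012).round(4))
pts=np.array([plane("scene",*S(*p),.034)[:2] for p in [(77,295),(95,335),(130,361),(170,370),(210,358),(160,227),(120,237)]],float)
A=np.c_[2*pts,np.ones(len(pts))];x=np.linalg.lstsq(A,(pts**2).sum(1),rcond=None)[0];print("disc",x[:2].round(4),np.sqrt(x[2]+x[:2]@x[:2]))
print("posttop",plane("scene",*S(104,240),.094).round(4),plane("side",*D(696,81),.094).round(4))
print("bar",plane("scene",*S(218,41),.212).round(4),plane("side",*D(635,217),.212).round(4))
for p in((199,53),(238,28)):print(plane("scene",*S(*p),.212).round(4))
E
```

```text
left [ 0.4847 -0.0727  0.012 ]
bot [ 0.7357 -0.0881  0.012 ]
right [0.7524 0.2357 0.012 ]
sideC [ 0.4768 -0.0687  0.012 ]
sideC2 [0.4956 0.2458 0.012 ]
disc [0.6151 0.0386] 0.09863564360552672
posttop [0.5435 0.0169 0.094 ] [0.5378 0.0139 0.094 ]
bar [0.5186 0.2452 0.212 ] [0.5112 0.2426 0.212 ]
[0.5146 0.2156 0.212 ]
[0.5226 0.2775 0.212 ]
```

```bash
python3 -m pendant '[[[-0.75,-0.5,0,0,0],[-0.75,-0.5,0,0,0],[-0.75,-0.5,0,0,0],[-0.75,-0.5,0,0,0],[-0.75,-0.5,0,0,0],[-0.75,-0.5,0,0,0],[-0.75,-0.5,0,0,0],[-0.75,-0.5,0,0,0],[-0.75,-0.5,0,0,0],[-0.75,-0.5,0,0,0],[-0.75,-0.5,0,0,0],[-0.75,-0.5,0,0,0],[-0.75,-0.5,0,0,0],[-0.75,-0.5,0,0,0],[-0.75,-0.5,0,0,0],[-0.75,-0.5,0,0,0],[-0.75,-0.5,0,0,0],[0,0,0,0,0],[0,0,0,0,0]]]'
python3 - <<'E'
from h import *
s=r.get_state(); print(s["joint_pos"].round(3) if hasattr(s["joint_pos"],"round") else s["joint_pos"],s["position"],s["orientation"])
save("wrist","pics/w1.png"); c=r.calibration("wrist"); print(c, r.finger_overhang)
# predicted pixel of post top
from scipy.spatial.transform import Rotation as Ro
T=np.array(c["T_tool_cam"]); R=Ro.from_quat(s["orientation"]).as_matrix()
def w(X):
    p=T[:3,:3].T@(R.T@(np.array(X)-s["position"])-T[:3,3]); q=np.array(c["K"])@p; return q[:2]/q[2]
print(w([.541,.0155,.094]),w([.612,.0375,.04]))
E
```

```text
time_s: 1.68
position: [0.5427, 0.0101, 0.2553]
orientation: [0.164, 0.986, 0.0, -0.001]
ft_force: [-1.1, -0.7, -0.4]
gripper_width: 1.001
grip_force: 0.0
[-0.123  0.376  1.475  0.     1.292 -1.364] [0.54269983 0.01008897 0.25527116] [ 1.64153176e-01  9.86434461e-01  6.52900725e-05 -8.86283423e-04]
{'K': array([[371.63351783,   0.        , 276.88151991],
       [  0.        , 371.63351783, 204.86907711],
       [  0.        ,   0.        ,   1.        ]]), 'T_tool_cam': array([[ 1.35146686e-03, -9.45931230e-01, -3.24364428e-01,
         8.30337464e-02],
       [ 9.99998953e-01,  1.11044232e-03,  9.28163974e-04,
         5.36994555e-05],
       [-5.17791301e-04, -3.24365343e-01,  9.45931740e-01,
        -1.18503078e-01],
       [ 0.00000000e+00,  0.00000000e+00,  0.00000000e+00,
         1.00000000e+00]])} 0.025
[282.36593722 185.54474931] [326.27551472 229.9302868 ]
```

View pics/w1.png

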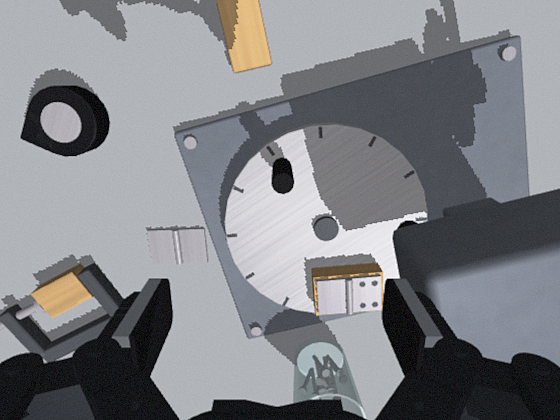

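Wrist view: post from base (283,162) to top (284,185), against a predicted (282,186). The hub is at (325,228), also as predicted, so the estimate is good. Descending on the post and pinching.

```bash
python3 -m pendant '[[[0.09,0.13,0.5,0,0],[0,0,0.7,0,0],[0,0,0.8,0,0],[0,0,0.8,0,0],[0,0,0.7,0,0],[0,0,0.5,0,0],[0,0,0.22,0,0],[0,0,0,0,0],[0,0,0,0,255],[0,0,0,0,255],[0,0,0,0,255],[0,0,0,0,255],[0,0,0,0,255],[0,0,0,0,255],[0,0,0,0,255],[0,0,0,0,255],[0,0,0,0,255],[0,0,0,0,255]]]' 50
python3 - <<'E'
from h import *
from scipy.spatial.transform import Rotation as Ro
s=r.get_state(); C=np.array([.612,.0375]); p=np.array(s["position"])[:2]; v=p-C
a0=np.arctan2(v[1],v[0])%(2*np.pi); a1=np.pi+2.094-.058; print("r",np.hypot(*v),"a0",a0,"turn",a1-a0)
R=Ro.from_quat(s["orientation"]).as_matrix()[:2,:2]; psi=0; N=20; rho=.075
yaw=np.radians(3.2); prev=p
for i in range(1,N+1):
    a=a0+(a1+.0-a0)*i/N; t=C+rho*np.array([np.cos(a),np.sin(a)])
    c,sn=np.cos(psi),np.sin(psi); Rw=np.array([[c,-sn],[sn,c]])@R
    d=Rw.T@(t-prev)/.04; print(i,d.round(2),round(-3.2/6,2)); prev=t; psi+=yaw
E
```

```text
time_s: 3.23
position: [0.5406, 0.0175, 0.0883]
orientation: [0.163, 0.987, -0.0, 0.0]
ft_force: [-2.5, -0.4, 4.8]
gripper_width: 0.194
grip_force: 48.6
r 0.07417863813876867 a0 3.4148289248010517 turn 1.762763728788741
1 [-0.08 -0.14] -0.53
2 [-0.1  -0.13] -0.53
3 [-0.11 -0.13] -0.53
4 [-0.11 -0.12] -0.53
5 [-0.12 -0.12] -0.53
6 [-0.12 -0.11] -0.53
7 [-0.12 -0.11] -0.53
8 [-0.13 -0.11] -0.53
9 [-0.13 -0.1 ] -0.53
10 [-0.13 -0.1 ] -0.53
11 [-0.14 -0.09] -0.53
12 [-0.14 -0.09] -0.53
13 [-0.14 -0.08] -0.53
14 [-0.14 -0.08] -0.53
15 [-0.15 -0.08] -0.53
16 [-0.15 -0.07] -0.53
17 [-0.15 -0.07] -0.53
18 [-0.15 -0.06] -0.53
19 [-0.16 -0.06] -0.53
20 [-0.16 -0.05] -0.53
```

```bash
python3 -m pendant '[[[-0.08,-0.14,0,-0.53,255],[-0.10,-0.13,0,-0.53,255],[-0.11,-0.13,0,-0.53,255],[-0.11,-0.12,0,-0.53,255],[-0.12,-0.12,0,-0.53,255],[-0.12,-0.11,0,-0.53,255],[-0.12,-0.11,0,-0.53,255],[-0.13,-0.11,0,-0.53,255],[-0.13,-0.10,0,-0.53,255],[-0.13,-0.10,0,-0.53,255]]]'
python3 - <<'E'
from h import *
s=r.get_state(); v=np.array(s["position"])[:2]-[.612,.0375]; print(np.hypot(*v),(np.arctan2(v[1],v[0])%6.2832)-np.pi+.058, s["joint_pos"][5])
E
```

```text
time_s: 4.07
position: [0.5811, -0.0306, 0.0881]
orientation: [-0.115, 0.993, 0.001, -0.001]
ft_force: [-1.7, 2.8, 3.2]
gripper_width: 0.192
grip_force: 49.4
0.07474380718299922 1.203239930713112 -1.9872497506457025
```

Following well. Second half.

```bash
python3 -m pendant '[[[-0.14,-0.09,0,-0.53,255],[-0.14,-0.09,0,-0.53,255],[-0.14,-0.08,0,-0.53,255],[-0.14,-0.08,0,-0.53,255],[-0.15,-0.08,0,-0.53,255],[-0.15,-0.07,0,-0.53,255],[-0.15,-0.07,0,-0.53,255],[-0.15,-0.06,0,-0.53,255],[-0.16,-0.06,0,-0.53,255],[-0.16,-0.05,0,-0.53,255],[0,0,0,0,255],[0,0,0,0,255],[0,0,0,0,255]]]'
python3 - <<'E'
from h import *
s=r.get_state(); v=np.array(s["position"])[:2]-[.612,.0375]; print(np.hypot(*v),(np.arctan2(v[1],v[0])%6.2832)-np.pi+.058, s["joint_pos"])
E
```

```text
time_s: 5.15
position: [0.6454, -0.0283, 0.088]
orientation: [-0.382, 0.924, 0.001, -0.0]
ft_force: [-3.9, 5.6, 3.7]
gripper_width: 0.193
grip_force: 49.9
0.07377496235538848 2.0987632714105695 [-1.63106598e-01  7.20469417e-01  1.36336098e+00  1.99760467e-03
  1.05925968e+00 -2.51870180e+00]
```

```bash
python3 -m pendant '[[[0,0,0,0,150],[0,0,0,0,150],[0,0,0,0,150],[0,0,0,0,150],[0,0,0,0,150],[0,0,-0.4,0,150],[0,0,-0.7,0,150],[0,0,-0.9,0,150],[0,0,-0.9,0,150],[0,0,-0.9,0,150],[0,0,-0.9,0,150],[0,0,-0.6,0,150],[0,0,-0.3,0,150],[0,0,0,0,150]]]'
python3 - <<'E'
from h import *
s=r.get_state()
a=r.get_image("scene")[95:275,230:380,::-1]; b=r.get_image("side")[215:380,150:335,::-1]
a=cv2.resize(a,None,fx=2.5,fy=2.5,interpolation=cv2.INTER_CUBIC)
b=cv2.resize(b,None,fx=2.25,fy=2.25,interpolation=cv2.INTER_CUBIC)
c=np.zeros((450,800,3),np.uint8); c[:,:375]=a; c[:371,380:796]=b
cv2.imwrite("pics/z2.png",c)
for n in("scene","side"):
  for q in (2.094,2.0,2.2):
    t=np.pi+q-.058; u=proj(n,[.612+.075*np.cos(t),.0375+.075*np.sin(t),.094])
    print(n,q,((u[0]-230)*2.5,(u[1]-95)*2.5) if n=="scene" else ((u[0]-150)*2.25+380,(u[1]-215)*2.25))
E
```

```text
time_s: 6.32
position: [0.6469, -0.03, 0.3156]
orientation: [-0.382, 0.924, -0.002, 0.003]
ft_force: [0.4, -0.6, -0.0]
gripper_width: 0.411
grip_force: 0.0
scene 2.094 (np.float64(149.58216712528994), np.float64(314.78746022562916))
scene 2.0 (np.float64(143.04715580759634), np.float64(313.28296517188994))
scene 2.2 (np.float64(157.12774154974568), np.float64(315.8826175192138))
side 2.094 (np.float64(603.6425166578402), np.float64(22.967837685724568))
side 2.0 (np.float64(610.8841093469898), np.float64(22.509810417738784))
side 2.2 (np.float64(595.5354584678475), np.float64(24.052665461349257))
```

View pics/z2.png

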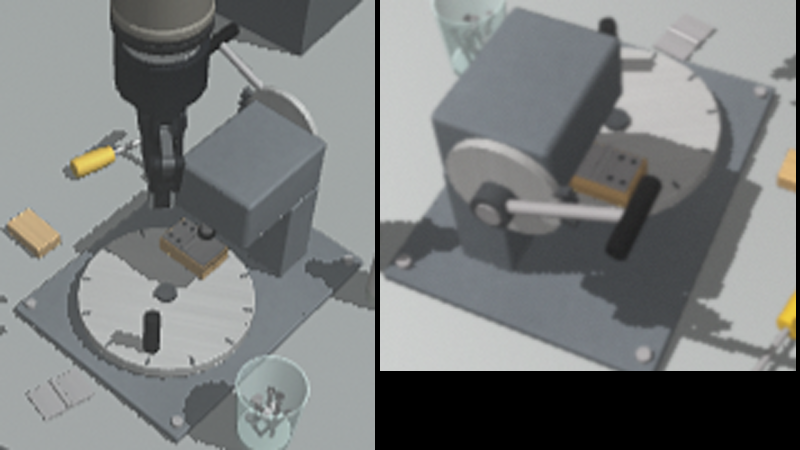

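Scene: post at (151,316), predicted for 2.094 at (150,315). Side: (606,22) against (604,23). The hinge is beneath the foot, the rotor has clicked, and the lever is still up. Going above the grip bar with the gripper shut.

```bash
python3 -m pendant '[[[0,0,0,0.9,255],[0,0,0,0.9,255],[0,0,0,0.9,255],[0,0,0,0.9,255],[0,0,0,0.9,255],[0,0,0,0.9,255],[0,0,0,0.9,255],[0,0,0,0.9,255],[0,0,0,0.85,255],[0.41,0.74,0,0,255],[0.41,0.74,0,0,255],[0.41,0.74,0,0,255],[0.41,0.74,0,0,255],[0.41,0.74,0,0,255],[0.41,0.74,0,0,255],[0.41,0.74,0,0,255],[0.41,0.74,0,0,255],[0.41,0.74,0,0,255],[0,0,0,0,255],[0,0,0,0,255]]]' 40
python3 - <<'E'
from h import *
from scipy.spatial.transform import Rotation as Ro
s=r.get_state(); R=Ro.from_quat(s["orientation"]).as_matrix()
print(R.round(3)); print((R.T@(np.array([.514,.244,.25])-s["position"])/.04).round(3)); print(s["gripper_width"])
c=r.calibration("wrist");T=np.array(c["T_tool_cam"])
save("wrist","pics/w2.png")
def w(X):
    p=T[:3,:3].T@(R.T@(np.array(X)-s["position"])-T[:3,3]); q=np.array(c["K"])@p; return (q[:2]/q[2]).round(0)
print(w([.514-.0017,.244-.03,.212]),w([.514+.0017,.244+.03,.212]))
E
```

```text
time_s: 8.08
position: [0.5132, 0.2463, 0.3097]
orientation: [0.028, 1.0, -0.001, -0.001]
ft_force: [0.4, -0.2, -0.4]
gripper_width: 0.0
grip_force: 0.0
[[-0.998  0.056 -0.003]
 [ 0.056  0.998 -0.001]
 [ 0.003 -0.001 -1.   ]]
[-0.027 -0.054  1.492]
0.00023712208058776526
[225. 220.] [322. 220.]
```

View pics/w2.png

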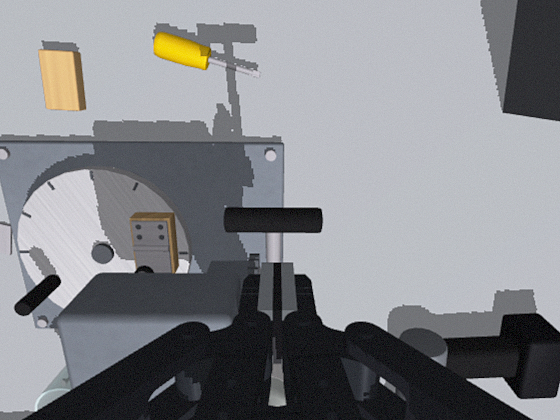

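Bar is at (224–322, 219), exactly where predicted. Descending to contact.

```bash
python3 -m pendant '[[[-0.03,-0.05,0.4,0,255],[0,0,0.5,0,255],[0,0,0.4,0,255],[0,0,0.1,0,255],[0,0,0.1,0,255],[0,0,0.1,0,255],[0,0,0.1,0,255],[0,0,0,0,255],[0,0,0,0,255]]]'
```

```text
time_s: 8.88
position: [0.5162, 0.2427, 0.2445]
orientation: [0.03, 1.0, 0.0, 0.001]
ft_force: [-0.3, -0.9, 3.2]
gripper_width: -0.002
grip_force: 1.6
```

```bash
python3 -m pendant '[[[0.03,0,0.1,0,255],[0.03,0,0.1,0,255],[0.03,0,0.1,0,255],[0.03,0,0.1,0,255],[0.03,0,0.1,0,255],[0.03,0,0.1,0,255],[0.03,0,0.1,0,255],[0.03,0,0.1,0,255],[0.02,0,0.1,0,255],[0.02,0,0.1,0,255],[0,0,0.1,0,255],[0,0,0.1,0,255],[0,0,0.1,0,255],[0,0,0.1,0,255],[0,0,0,0,255],[0,0,0,0,255]]]'
```

```text
time_s: 10.22
position: [0.5042, 0.2436, 0.1885]
orientation: [0.03, 1.0, 0.0, 0.0]
ft_force: [-3.5, -1.3, 8.0]
gripper_width: 0.003
grip_force: 3.5
```

```bash
python3 -m pendant '[[[0,0,0.08,0,255],[0,0,0.08,0,255],[0,0,0.08,0,255],[-0.02,0,0.06,0,255],[-0.02,0,0.06,0,255],[0,0,0,0,255],[0,0,0,0,255],[0,0,0,0,255]]]'
python3 - <<'E'
from h import *
s=r.get_state(); print(s["position"],s["ft_force"])
from scipy.spatial.transform import Rotation as Ro
im=r.get_image("side")[:,:,::-1]
a=cv2.resize(im[215:380,150:335],None,fx=3.4,fy=3.4,interpolation=cv2.INTER_CUBIC)
cv2.imwrite("pics/z3.png",a)
for lv in (.5,.6,.7):
    j=np.array([-.12*np.cos(.4-lv),.2]);c,sn=np.cos(-.058),np.sin(-.058)
    for dy in (-.03,.03):
        p=[.612+c*j[0]-sn*(j[1]+dy),.0375+sn*j[0]+c*(j[1]+dy),.165+.12*np.sin(.4-lv)]
        u=proj("side",np.array(p)); print(lv,((u-[150,215])*3.4).round(0))
E
```

```text
time_s: 10.88
position: [0.5058, 0.2436, 0.1746]
orientation: [0.03, 1.0, 0.0, 0.0]
ft_force: [-3.7, -2.8, 8.6]
gripper_width: 0.0
grip_force: 4.7
[0.50580518 0.24357618 0.17458392] [-3.74778725 -2.76463125  8.57140175]
0.5 [425. 356.]
0.5 [374. 465.]
0.6 [422. 369.]
0.6 [371. 477.]
0.7 [416. 380.]
0.7 [366. 488.]
```

View pics/z3.png

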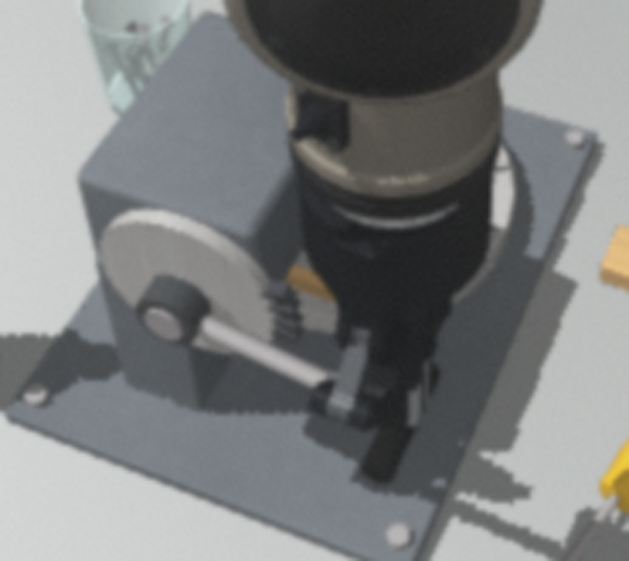

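```bash
python3 -m pendant '[[[0,0,0.02,0,255],[0,0,0,0,255],[0,0,0,0,255],[0,0,0,0,255],[0,0,0,0,255],[0,0,0,0,255],[0,0,0,0,255],[0,0,0,0,255],[0,0,0,0,255],[0,0,0,0,255]]]'
```

```text
time_s: 11.77
position: [0.5059, 0.2436, 0.1739]
orientation: [0.03, 1.0, 0.0, 0.001]
ft_force: [-3.0, -2.3, 9.3]
gripper_width: -0.003
grip_force: 4.7
```

```bash
python3 -c "
from rig import r
print(r.sign_off())"
```

```text
the job is handed in; nothing more can be done
None
```

I turned the table until the hinge clicked in under the foot with the lever still up, then pushed the lever to the third notch. I handed in at about 11.8 s with the arm still holding it at about 9 N. The lever angle (about 0.60 rad) is worked out from the tool height, and I did not see the foot touch the hinge. The hand-in gave no verdict.

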